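Show the student where the lead goes

TASK

Switch the signal source off by pushing its red toggle all the way over to the far side. Then show the student where the lead goes: point at the green binding post on the signal source, fingertips about two centimetres straight above its cap, and stay there for a good two seconds; then point in the same way at the green binding post on the black coil stand, and finish while still pointing there. Never touch any binding post or the coil stand, and leave everything else lying on the bench where it is.

Things in the scene. Friction and masses are not known exactly. Their poses are not given: they have to be found in the camera images.
- source: the signal source: low white bench instrument, 150 (x) x 250 (y) x 55 mm high, fixed to the table, on the robot's left. Origin: centre of its underside; +x points away from the robot (roughly, it may be turned by up to 0.3 rad), z up. Its top carries four binding posts in a row along y (44 mm apart, at x = -25 mm) and the red toggle at its right (-y) end
- toggle (a joint): angle of the signal source's red toggle, rad. 0: leaning towards the robot (-x of the source; on), it starts between 0 and 0.25; 1.0: end stop, leaning as far away (+x of the source; off); upright at 0.5. It is a stick 10 mm thick with a 26 mm ball at its end, turning about the source's y axis and stays where it is left (light friction, under 3 N at its tip, no spring)
- toggle_tip (a point): centre of the ball, 26 mm across, at the free end of the red toggle, 50 mm from its pivot; the pivot lies on the source at x = 0, y = -93 mm, 77 mm above the table, in a grey block 70 x 50 mm (x, y) that reaches 90 mm above the table at most (flat top at 80 mm)
- coil_stand: the coil stand: black block, 100 (x) x 135 (y) x 45 mm high, fixed to the table, on the robot's right; an upright black tube (22 mm across, 40 mm tall) stands on its top at x = +30 mm, and three binding posts in a row along y (44 mm apart, at x = -22 mm). Origin: centre of its underside; +x points away from the robot (turned by up to 0.4 rad), z up
- source_red: the red binding post on the signal source: red round cap 20 mm across on a brass stem, 24 mm tall, fixed. Origin: centre of its underside, on the source's top; its top face lies 24 mm above the origin. The colours change places along the row
- source_black: the black binding post on the signal source: black round cap 20 mm across on a brass stem, 24 mm tall, fixed. Origin: centre of its underside, on the source's top; its top face lies 24 mm above the origin. The colours change places along the row
- source_green: the green binding post on the signal source: green round cap 20 mm across on a brass stem, 24 mm tall, fixed. Origin: centre of its underside, on the source's top; its top face lies 24 mm above the origin. The colours change places along the row
- source_yellow: the yellow binding post on the signal source: yellow round cap 20 mm across on a brass stem, 24 mm tall, fixed. Origin: centre of its underside, on the source's top; its top face lies 24 mm above the origin. The colours change places along the row
- coil_black: the black binding post on the coil stand: black round cap 20 mm across on a brass stem, 24 mm tall, fixed. Origin: centre of its underside, on the stand's top; its top face lies 24 mm above the origin. The colours change places along the row
- coil_green: the green binding post on the coil stand: green round cap 20 mm across on a brass stem, 24 mm tall, fixed. Origin: centre of its underside, on the stand's top; its top face lies 24 mm above the origin. The colours change places along the row
- coil_yellow: the yellow binding post on the coil stand: yellow round cap 20 mm across on a brass stem, 24 mm tall, fixed. Origin: centre of its underside, on the stand's top; its top face lies 24 mm above the origin. The colours change places along the row
- pen: loose blue pen, 140 long (x), 10 mm thick; origin under its middle
- eraser: loose grey eraser, 45 x 18 x 12 mm; origin under its middle
- calculator: loose black calculator, 80 x 160 x 15 mm; origin under its middle
- ruler: loose wooden ruler, 30 x 300 (y) x 4 mm; origin under its middle
- magnet: loose steel-coloured round magnet, 20 across, 12 mm tall; origin under its middle
- mug: loose blue mug, 80 across, 90 mm tall, handle at its +y side; origin under its middle

How it is judged (in metres and radians):
On the way, in this order (a step that is already met when the one before it is completed fails the run):
1. the toggle is pushed fully over to the far side (off) (value of joint toggle above 0.85 rad), for 0.2 s.
2. with the source off, the tool points at the green post on the signal source for 1.5 s (horizontal distance between the grasp point and source_green below 0.018 m and z of the grasp point in the frame of source_green between 0.039 and 0.089 m and value of joint toggle above 0.85 rad), for 1.5 s.
At the end, for the whole second after the job is handed in: the tool point is within 18 mm sideways of the coil stand's green post and 15 to 65 mm above its top, the toggle is at 0.85 rad or more, and every loose thing is within 20 mm of where it started (horizontal distance between the grasp point and coil_green below 0.018 m and z of the grasp point in the frame of coil_green between 0.039 and 0.089 m and value of joint toggle above 0.85 rad and distance of each of pen, eraser, calculator, ruler, magnet, mug from where it was at the start of the episode below 0.02 m); the robot touches nothing.
It fails at once if a binding post or the coil stand is touched (contact force between any of the arm, the fingers and source_red above 0.3 N or contact force between any of the arm, the fingers and source_black above 0.3 N or contact force between any of the arm, the fingers and source_green above 0.3 N or contact force between any of the arm, the fingers and source_yellow above 0.3 N or contact force between any of the arm, the fingers and coil_black above 0.3 N or contact force between any of the arm, the fingers and coil_green above 0.3 N or contact force between any of the arm, the fingers and coil_yellow above 0.3 N or contact force between any of the arm, the fingers and coil_stand above 0.3 N).
It fails at once if a loose thing is pushed, lifted or carried (moved by 20 mm or more) (distance of any of pen, eraser, calculator, ruler, magnet, mug from where it was at the start of the episode above 0.02 m).
It also fails if it takes over 53 s, if anything falls off the work surface, if the arm or the gripper's body presses on something with over 40 N, if the wrist force passes 120 N, or if a joint passes its speed limit or range.

ROBOT

A 7-joint arm with a two-finger parallel gripper is mounted at the origin on the work surface. World frame = base frame: x ahead of the robot, y to its left, z up, the work surface at z = 0. Lengths are in mm, angles in rad, forces in N, time in s.
With the tool pointing down it reaches from about 400 to 875 mm from the base axis. Payload 4.4 kg.
Tool frame: the origin (TCP) lies between the finger pads, 19 mm behind the fingertips; this is the grasp point; z points along the fingers, y is the line along which they close (so a half turn about z gives the same grasp; the last joint's range is limited). The gripper opens to 85 mm and grips with 20 to 120 N. Pads are 22 mm wide; open, the fingers measure 114 mm over their backs; the gripper's body (76 mm by 85 mm) begins 54 mm behind the grasp point. The pads swing forward as they close: fully open they stand 13 mm farther back than shut.
Start: joints at [-0.066, 0.628, 0.038, 1.517, -0.027, 0.996, -0.02], TCP at [650.013, 0.026, 250.013] pointing down, gripper open.
Joint ranges: [-3.06, 3.06], [-0.37, 2.12], [-1.25, 1.32], [0.18, 2.47], [-1.1, 4.24], [0.23, 1.98], [-2.94, 2.94]. Speed limits (rad/s): [2.57, 2.57, 3.14, 3.14, 3.14, 3.14, 3.14].

INTERFACE

Orientations are given as [roll, pitch, yaw] about the fixed x, y, z axes, in that order (R = Rz(yaw) Ry(pitch) Rx(roll)).
In Python, from cell import read_state, get_image, camera_info, finish_job gives the robot as it stands.
- The arm moves only by the tool play_rows, never from a script. Its argument "deltas" is one flat list of numbers, 7 for each row, row after row: the shift along the tool's x, y, z in mm, then the turn, a rotation vector about the tool's x, y, z in rad, then the opening, from 0 (shut) to 1 (fully open). In form: [dx, dy, dz, ax, ay, az, grip, dx, dy, dz, ax, ay, az, grip, ...]. A call has 1 to 10 rows; each row is the pose to reach, as a shift and turn from the pose commanded when the call began, along the tool's axes at that moment; what a row does not reach only later rows make up. A row lasts 1/8 s, in which the tool goes at most 62.5 mm and 10.7 degrees, less where a joint would pass 70% of its speed; a pose out of reach is approached as far as the arm can. A call with a gripper value outside its range is refused whole. The fingers move at their own pace and stop on an object; the grip force is fixed at half the most. Time passes only in rows, so rows that repeat a pose let the fingers close. It gives the time, the measured TCP pose, the force, the opening and the grip force at its end, in the units of the state.
- read_state(): the state, without advancing time (a new reading comes with each control period).
- get_image(name): name is "scene" or "side" or "wrist"; returns the picture (384x512x3 uint8, red, green, blue); there is no depth.
- camera_info(name): a dict with "fx", "fy", "cx", "cy" (pixels), "distortion" ([k1, k2, p1, p2, k3] as OpenCV has them; the pictures are not rectified), "T" (4x4, takes a point from camera to world coordinates). Camera axes: x right, y down, z forward; pixel columns grow to the right and rows downward; lengths in mm; the calibration is good to about 2 mm. A picture is of the moment at which its call begins: read the wrist's pose just before it. camera_info takes no time and is no camera call; for the wrist camera it gives the pose at the moment of the call.
- finish_job(): hands the job in; it is judged then, once.
The state is a dict: "clock": time; "qpos": joint angles; "qd": joint speeds; "tau": joint torques, N m; "eef_pos": TCP position; "tool_rot": TCP orientation; "force": force on the tool from outside, world axes, zero at the start; "torque": the same for the moment, N m; "width": finger opening in mm; "gripper_force": force on a finger pad.
Only numpy, scipy, OpenCV 4.12 (cv2) and the standard library are available. Lean on these libraries where they do the work, as an engineer would, in place of code of your own. Each camera call takes 0.05 s, during which the arm holds its last target. There are 200 camera calls.

## Working session

There is one attempt and no reset: what is moved stays moved. The work goes in short steps, Python scripts to look and compute and a tool call to move; the robot and the scene stay as the last step left them, time stands still between calls to the robot, and variables do not carry over. Pictures are saved under pics/ and viewed, at most 10 in all, crops included, and the job is handed in when it is done.

Besides the shell and the picture viewer there is one more tool, called after "Emit:" as name(argument=value, ...) on one line, values as JSON. play_rows: Moves the arm, as the interface text tells. Its arguments: {"type":"object","properties":{"deltas":{"type":"array"}},"required":["deltas"]}

```bash
mkdir -p pics
python3 - <<'E'
from cell import *
import cv2,numpy as np
s=read_state();print(s['clock'],s['eef_pos'],s['tool_rot'],s['width'])
for n in("scene","side"):
    im=get_image(n);cv2.imwrite(f"pics/{n}0.png",cv2.resize(im[:,:,::-1],(800,600),interpolation=cv2.INTER_CUBIC));cv2.imwrite(f"pics/{n}raw.png",im[:,:,::-1])
    c=camera_info(n);print(n,c['fx'],c['cx'],c['cy'],np.round(c['T'],3).tolist())
E
```

```text
0.0 [6.49409482e+02 1.02771334e-02 2.49107133e+02] [-3.13971940e+00  3.34908868e-05  1.57081140e+00] 85.50381928931411
scene 387.3449703534166 249.16534600539094 192.92318854875612 [[0.031, 0.837, -0.547, 1094.006], [0.999, -0.018, 0.029, -60.362], [0.014, -0.547, -0.837, 917.263], [0.0, 0.0, 0.0, 1.0]]
side 399.82258898791747 259.57904929721064 190.61486027723532 [[0.999, -0.017, 0.033, 486.416], [-0.035, -0.733, 0.679, -727.335], [0.013, -0.68, -0.733, 834.791], [0.0, 0.0, 0.0, 1.0]]
```

View pics/scene0.png

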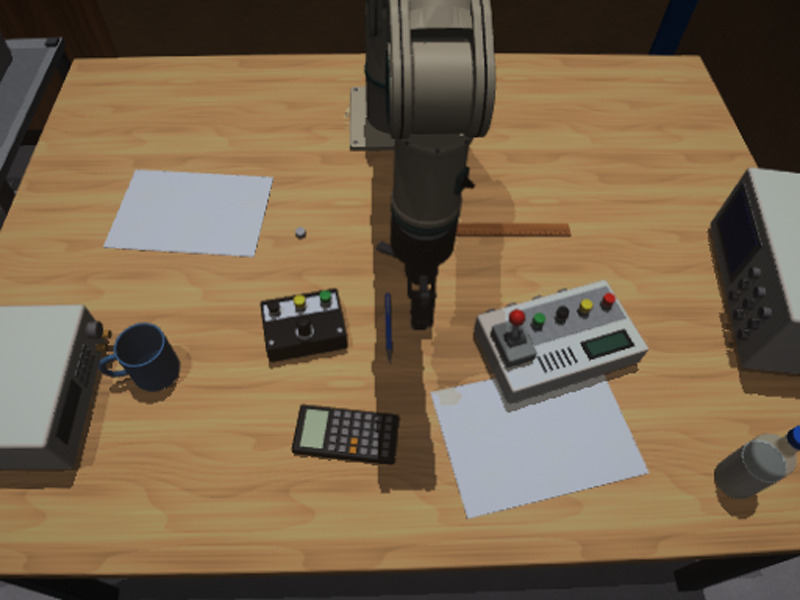

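View pics/side0.png

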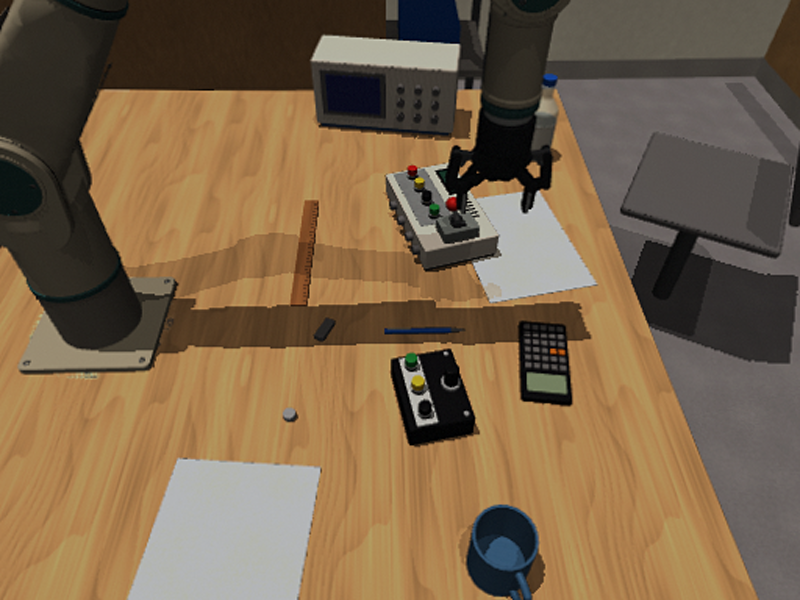

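The scene view (800 px scale) shows the source caps at green (539,321), black (562,313), yellow (586,305) and red (609,299). The toggle ball is at (517,317), and the coil caps are black (273,307), yellow (299,301) and green (325,298). In the side view the source caps are red (412,171), yellow (420,184), black (427,198) and green (434,210). The ball is at (452,203), and the coil caps are green (411,361), yellow (418,384) and black (425,408).

```bash
cat > h.py <<'E'
from cell import *
import cv2,numpy as np
from scipy.optimize import least_squares
def proj(P,c):
    T=np.linalg.inv(c['T']);K=np.array([[c['fx'],0,c['cx']],[0,c['fy'],c['cy']],[0,0,1]])
    r,_=cv2.Rodrigues(T[:3,:3]);return cv2.projectPoints(np.array(P,float).reshape(-1,1,3),r,T[:3,3],K,np.array(c['distortion']))[0][:,0]
def world(p,L):
    c,s=np.cos(p[2]),np.sin(p[2]);L=np.array(L,float)
    return np.c_[p[0]+c*L[:,0]-s*L[:,1],p[1]+s*L[:,0]+c*L[:,1],L[:,2]]
E
python3 - <<'E'
from h import *
C={n:camera_info(n) for n in("scene","side")}
f=512/800
def fit(L,obs,p0,nb=0):
    def res(p):
        l=[list(a) for a in L]
        if nb: l=l+[[50*np.sin(p[3]-.5),-93,77+50*np.cos(p[3]-.5)]]
        W=world(p,l);return np.concatenate([(proj(W,C[n])-((np.array(obs[n])+.5)*f-.5)).ravel() for n in C])
    r=least_squares(res,p0);print(np.round(r.x,3),'rms',np.sqrt(np.mean(r.fun**2)));print(np.round(r.fun.reshape(-1,2),1).tolist());print(np.round(world(r.x,L),1).tolist());return r.x
z=55+18
p=fit([[-25,y,z] for y in(-66,-22,22,66)],dict(scene=[(539,321),(562,313),(586,305),(609,299)],side=[(434,210),(427,198),(420,184),(412,171)]),[650,250,0])
# source row offset in y may not be centred: use body corners (top): scene near-left etc.
W=world(p,[[75*a,125*b,55] for a in(-1,1) for b in(-1,1)])
for n in C: print(n,np.round((proj(W,C[n])+.5)/f).tolist())
for dy in(-10,0,10,20,30,40):
  pp=p.copy();pp[:2]-=[-np.sin(p[2])*dy,np.cos(p[2])*dy]
  for t in(0,.25):
    B=world(pp,[[50*np.sin(t-.5),-93,77+50*np.cos(t-.5)]]);print(dy,t,np.round(B,1),[np.round((proj(B,C[n])+.5)/f).tolist() for n in C])
z=45+18
p=fit([[-22,y,z] for y in(44,0,-44)],dict(scene=[(325,298),(299,301),(273,307)],side=[(411,361),(418,384),(425,408)]),[650,-150,0])
E
python3 - <<'E'
import cv2
a=cv2.imread('pics/sceneraw.png')[175:265,290:420];b=cv2.imread('pics/sideraw.png')[95:180,235:330]
cv2.imwrite('pics/c1.png',cv2.resize(a,None,fx=6,fy=6,interpolation=cv2.INTER_CUBIC))
E
```

```text
[5.89313e+02 2.82249e+02 2.95000e-01] rms 0.813845196916077
[[-0.7, -0.4], [-0.3, 0.2], [-0.8, 0.8], [-0.9, 0.3], [0.4, -0.9], [-0.2, -1.9], [-0.5, -1.3], [-0.0, -0.9]]
[[584.6, 211.8, 73.0], [571.8, 253.9, 73.0], [559.0, 296.0, 73.0], [546.2, 338.1, 73.0]]
scene [[492.0, 312.0], [619.0, 275.0], [530.0, 389.0], [665.0, 344.0]]
side [[421.0, 241.0], [381.0, 166.0], [494.0, 225.0], [447.0, 153.0]]
-10 0 [[590.5 195.9 120.9]] [[[536.0, 308.0]], [[440.0, 194.0]]]
-10 0.25 [[601.6 199.2 125.4]] [[[540.0, 313.0]], [[446.0, 191.0]]]
0 0 [[593.4 186.3 120.9]] [[[530.0, 310.0]], [[442.0, 197.0]]]
0 0.25 [[604.5 189.7 125.4]] [[[534.0, 314.0]], [[448.0, 194.0]]]
10 0 [[596.3 176.7 120.9]] [[[524.0, 312.0]], [[444.0, 201.0]]]
10 0.25 [[607.4 180.1 125.4]] [[[528.0, 316.0]], [[450.0, 197.0]]]
20 0 [[599.2 167.2 120.9]] [[[518.0, 313.0]], [[446.0, 204.0]]]
20 0.25 [[610.3 170.5 125.4]] [[[522.0, 318.0]], [[452.0, 201.0]]]
30 0 [[602.2 157.6 120.9]] [[[513.0, 315.0]], [[448.0, 207.0]]]
30 0.25 [[613.3 161.  125.4]] [[[516.0, 320.0]], [[454.0, 204.0]]]
40 0 [[605.1 148.  120.9]] [[[507.0, 317.0]], [[450.0, 211.0]]]
40 0.25 [[616.2 151.4 125.4]] [[[511.0, 321.0]], [[456.0, 207.0]]]
[ 5.54941e+02 -1.80828e+02  1.90000e-01] rms 0.5469404746728266
[[-0.7, -0.4], [-0.6, 0.7], [-0.7, -0.2], [0.0, -0.8], [-0.2, -0.8], [-0.1, -0.5]]
[[525.0, -141.8, 63.0], [533.3, -185.0, 63.0], [541.6, -228.2, 63.0]]
```

View pics/c1.png

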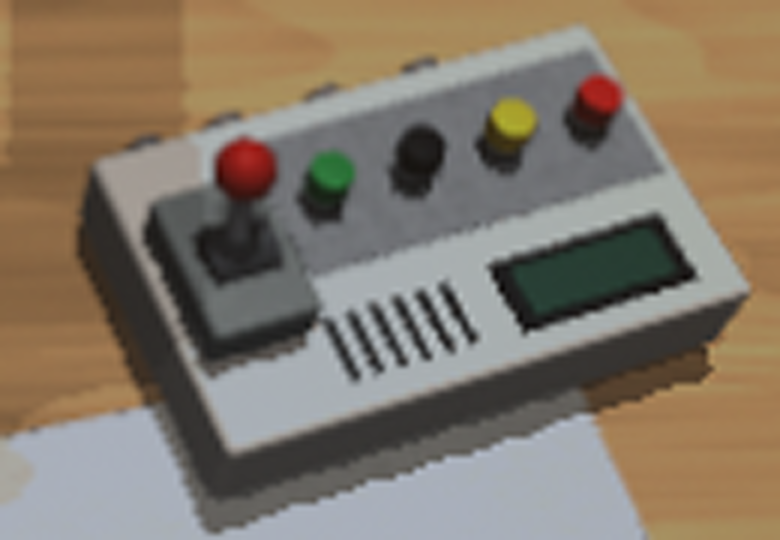

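The crop shows the toggle leaning towards the robot, with green as the post nearest to it. The post row is offset along y, so I'm fitting that offset along with the pose. In crop pixels the ball is at (246,170) and the top corners are (95,165), (235,455), (748,292) and (585,28).

Run:
```python
from h import *
C={n:camera_info(n) for n in("scene","side")}
f=512/800
g=lambda a:(np.array(a,float)+.5)*f-.5
h=lambda a:(np.array(a,float)+.5)/6-.5+np.array([290,175])
obs=np.vstack([g([(539,321),(562,313),(586,305),(609,299)]),h([(246,170),(95,165),(235,455),(748,292),(585,28)]),g([(434,210),(427,198),(420,184),(412,171),(452,203)])])
def L(p):
    return [[-25,y+p[4],73] for y in(-66,-22,22,66)]+[[50*np.sin(p[3]-.5),-93,77+50*np.cos(p[3]-.5)],[-75,-125,55],[75,-125,55],[75,125,55],[-75,125,55]]
def res(p):
    W=world(p,L(p));return (np.vstack([proj(W,C['scene']),proj(W[:5],C['side'])])-obs).ravel()
r=least_squares(res,[590,260,.29,.1,20],loss='soft_l1');p=r.x
print(np.round(p,3));print(np.round(res(p).reshape(-1,2),1).tolist())
W=world(p,L(p));print('green',W[0],'ball',W[4])
print('pivot',world(p,[[0,-93,77]]),'pushTCP start/end',world(p,[[-75,-93,0],[-4,-93,0]]))
```

```text
[5.97417e+02 2.55636e+02 2.91000e-01 2.07000e-01 2.81910e+01]
[[-0.6, -0.5], [-0.1, 0.1], [-0.6, 0.8], [-0.7, 0.4], [-0.2, 0.2], [-0.8, -0.5], [-0.3, 0.9], [2.0, -0.1], [0.4, -1.3], [0.3, -1.0], [-0.2, -2.0], [-0.5, -1.4], [0.0, -1.0], [0.0, 0.1]]
green [584.31595059 212.24351451  73.        ] ball [610.27729511 162.40567083 124.87272806]
pivot [[624.09985224 166.54557693  77.        ]] pushTCP start/end [[552.25307301 145.0272054    0.        ]
 [620.26802402 165.39793045   0.        ]]
```

Emit:
play_rows(deltas=[40,-27,0,0,0,-0.1,0,80,-54,0,0,0,-0.2,0,120,-80,0,0,0,-0.29,0,145,-98,0,0,0,-0.29,0,145,-98,0,0,0,-0.29,0,145,-98,0,0,0,-0.29,0])

```text
clock: 0.85
eef_pos: [552.5, 144.0, 249.9]
tool_rot: [-3.142, 0.001, 1.86]
force: [-0.5, -0.3, 0.0]
width: 0.0
gripper_force: 0.0
```

Run:
```python
from h import *
s=read_state();print(s['clock'],s['eef_pos'],s['tool_rot'],s['width'])
c=camera_info("wrist");im=get_image("wrist");cv2.imwrite("pics/w1.png",cv2.resize(im[:,:,::-1],(800,600),interpolation=cv2.INTER_CUBIC))
print(np.round(c['T'],2).tolist())
W=[[584.3,212.2,79],[610.3,162.4,124.9]]
print((proj(W,c)+.5)*800/512)
```

```text
0.85 [552.46715737 144.02943825 249.87136578] [-3.14155921e+00  9.85082864e-04  1.85992305e+00] 0.038693927154983807
[[0.96, 0.27, 0.08, 531.76], [0.29, -0.92, -0.26, 211.62], [0.0, 0.28, -0.96, 373.67], [0.0, 0.0, 0.0, 1.0]]
[[478.74005549 183.95561614]
 [508.66067598 294.73378694]]
```

View pics/w1.png

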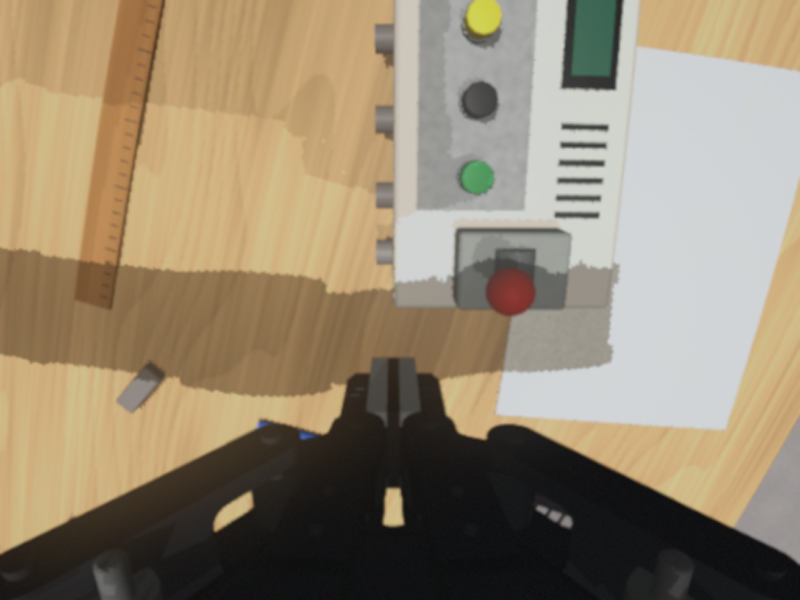

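The green post is at (477,177) and the ball at (511,292), both within about 3 mm of prediction. Next I descend behind the toggle and push it along the source's +x.

Emit:
play_rows(deltas=[1,0,40,0,0,0,0,1,0,80,0,0,0,0,1,0,110,0,0,0,0,1,0,122,0,0,0,0,1,0,122,0,0,0,0,1,10,122,0,0,0,0,1,20,122,0,0,0,0])

```text
clock: 1.78
eef_pos: [572.8, 152.2, 129.4]
tool_rot: [3.138, -0.0, 1.861]
force: [-0.3, -0.0, 0.2]
width: 0.2
gripper_force: 0.0
```

Emit:
play_rows(deltas=[0,6,0,0,0,0,0,0,12,0,0,0,0,0,0,18,0,0,0,0,0,0,24,0,0,0,0,0,0,30,0,0,0,0,0,0,36,0,0,0,0,0,0,41,0,0,0,0,0,0,46,0,0,0,0,0,0,46,0,0,0,0,0])

```text
clock: 2.9
eef_pos: [615.6, 165.1, 127.9]
tool_rot: [3.141, -0.0, 1.861]
force: [0.8, -0.4, 1.4]
width: 0.1
gripper_force: 0.0
```

Run:
```python
from h import *
ims=[]
for n,(x,y) in dict(scene=(290,165),side=(225,85)).items():
    a=get_image(n)[y:y+100,x:x+130,::-1];ims.append(cv2.resize(a,None,fx=3,fy=3,interpolation=cv2.INTER_CUBIC))
cv2.imwrite("pics/p1.png",np.hstack(ims))
```

```text
(no output)
```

View pics/p1.png

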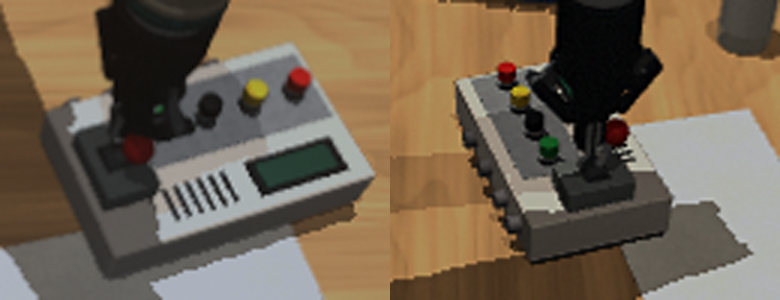

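The ball is now leaning away, at crop positions (137,150) in the scene view and (227,131) in the side view. I'm pushing on gently until the end stop shows in the force.

Emit:
play_rows(deltas=[0,2,0,0,0,0,0,0,4,0,0,0,0,0,0,6,0,0,0,0,0,0,6,0,0,0,0,0])

```text
clock: 3.5
eef_pos: [620.7, 166.6, 127.9]
tool_rot: [-3.141, -0.0, 1.861]
force: [-1.3, -0.2, -1.4]
width: -0.2
gripper_force: 0.5
```

Run:
```python
from h import *
C={n:camera_info(n) for n in("scene","side")}
p=[597.4,255.6,.291]
for t in (.6,.7,.8,.9,1): 
    W=world(p,[[50*np.sin(t-.5),-93,77+50*np.cos(t-.5)]]);print(t,[np.round(proj(W,C[n]),1).tolist() for n in C])
print('obs before push (335.7,215) (300.7,128.7)')
for n,(u,v) in dict(scene=(336,216),side=(301,129)).items():
    im=get_image(n);m=cv2.inRange(im,(90,0,0),(255,60,60));m[:v-12]=0;m[v+13:]=0;m[:,:u-12]=0;m[:,u+13:]=0
    y,x=np.nonzero(m);print(n,len(x),x.mean(),y.mean(),x.min(),x.max(),y.min(),y.max())
```

```text
0.6 [[[333.9, 209.3]], [[295.6, 128.0]]]
0.7 [[[334.7, 211.1]], [[297.2, 127.9]]]
0.8 [[[335.5, 213.1]], [[298.7, 127.9]]]
0.9 [[[336.2, 215.1]], [[300.2, 128.1]]]
1 [[[336.8, 217.1]], [[301.6, 128.4]]]
obs before push (335.7,215) (300.7,128.7)<stdin>:9: RuntimeWarning: Mean of empty slice.
  ret = ret.dtype.type(ret / rcount)
Traceback (most recent call last):
ValueError: zero-size array to reduction operation minimum which has no identity
```

Emit:
play_rows(deltas=[0,2,0,0,0,0,0,0,4,0,0,0,0,0,0,4,0,0,0,0,0])

```text
clock: 3.92
eef_pos: [621.8, 166.9, 127.7]
tool_rot: [-3.135, 0.0, 1.861]
force: [-6.9, -2.5, 3.6]
width: 0.2
gripper_force: 4.0
```

The arm moved only 1 mm of the commanded 4 and the force rose to 7 N, so the end stop is reached. Backing off and lifting.

Emit:
play_rows(deltas=[0,-15,0,0,0,0,0,0,-35,0,0,0,0,0,0,-40,-35,0,0,0,0,0,-40,-70,0,0,0,0,0,-40,-70,0,0,0,0])

```text
clock: 4.55
eef_pos: [589.3, 157.2, 201.6]
tool_rot: [3.133, -0.0, 1.861]
force: [-0.1, -0.6, 0.5]
width: 0.4
gripper_force: 0.0
```

Run:
```python
from h import *
s=read_state();print(s['clock'],s['eef_pos'],s['tool_rot'])
from scipy.spatial.transform import Rotation as R
Rm=R.from_euler('xyz',s['tool_rot']).as_matrix()
c=camera_info("wrist");im=get_image("wrist");cv2.imwrite("pics/w2.png",cv2.resize(im[:,:,::-1],(800,600),interpolation=cv2.INTER_CUBIC))
p=[597.4,255.6,.291];t=1
W=np.vstack([world(p,[[50*np.sin(t-.5),-93,77+50*np.cos(t-.5)]]),[[584.3,212.2,79],[584.3,214,79]]])
print((proj(W,c)+.5)*800/512)
print('to green',Rm.T@(np.array([584.3,213.5,118])-s['eef_pos']))
```

```text
4.55 [589.27227899 157.21741084 201.57008846] [ 3.13267983e+00 -1.23643922e-04  1.86073955e+00]
[[527.44932327 325.97559094]
 [414.37552177 193.26584242]
 [415.45279004 189.73186615]]
to green [55.34459036 10.58098674 83.6745608 ]
```

View pics/w2.png

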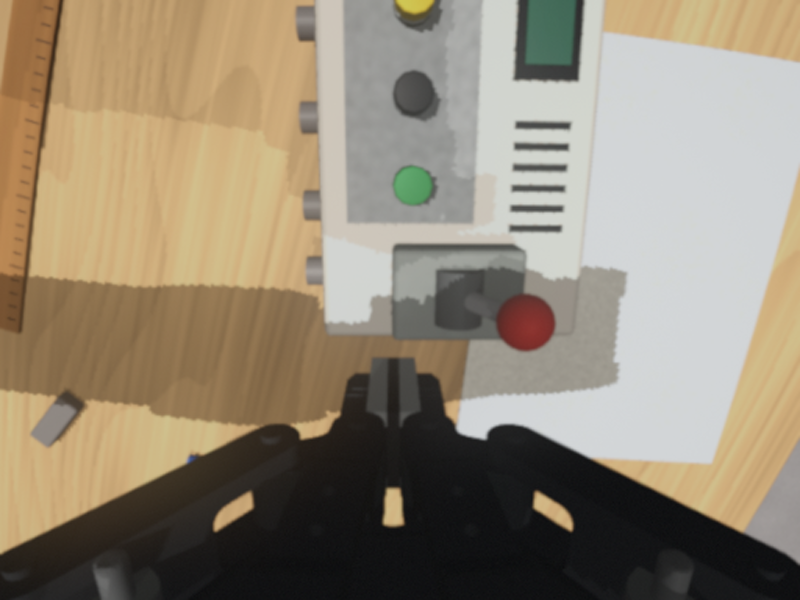

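The ball is at (526,322), which matches the full-over position, and green is at (413,185). Going over the green post, then down.

Emit:
play_rows(deltas=[28,5,0,0,0,0,0,56,10,0,0,0,0,0,56,10,0,0,0,0,0,56,10,30,0,0,0,0,56,10,60,0,0,0,0,56,10,75,0,0,0,0,56,10,81,0,0,0,0,56,10,81,0,0,0,0])

```text
clock: 5.6
eef_pos: [580.1, 212.6, 117.1]
tool_rot: [3.141, 0.0, 1.86]
force: [-0.1, 0.2, -0.1]
width: -0.6
gripper_force: 0.0
```

Run:
```python
from h import *
s=read_state();print(s['clock'],s['eef_pos'],s['tool_rot'],s['force'])
ims=[]
for n,(x,y) in dict(scene=(300,165),side=(225,85)).items():
    a=get_image(n)[y:y+100,x:x+100,::-1];ims.append(cv2.resize(a,None,fx=4,fy=4,interpolation=cv2.INTER_CUBIC))
cv2.imwrite("pics/p2.png",np.hstack(ims))
```

```text
5.6 [580.13974624 212.58907354 117.14101723] [3.14126424e+00 8.41281094e-05 1.86041786e+00] [-0.07796565  0.18070497 -0.11579378]
```

View pics/p2.png

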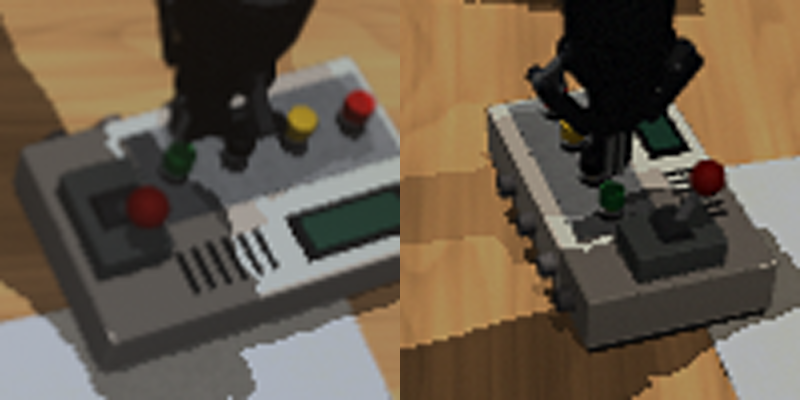

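Run:
```python
from h import *
s=read_state();e=s['eef_pos']
for n,(x,y) in dict(scene=(300,165),side=(225,85)).items():
    print(n,((proj([e-[0,0,19],[584.3,213.5,79],[584.3,213.5,72]],camera_info(n))-[x,y]+.5)*4).round())
ims=[]
for n,(x,y) in dict(scene=(325,175),side=(255,110)).items():
    a=get_image(n)[y:y+50,x:x+50,::-1];ims.append(cv2.resize(np.clip(a*2.5,0,255).astype(np.uint8),None,fx=8,fy=8,interpolation=cv2.INTER_CUBIC))
cv2.imwrite("pics/p3.png",np.hstack(ims))
```

```text
scene [[188. 134.]
 [183. 156.]
 [180. 162.]]
side [[210. 167.]
 [214. 187.]
 [213. 195.]]
```

View pics/p3.png

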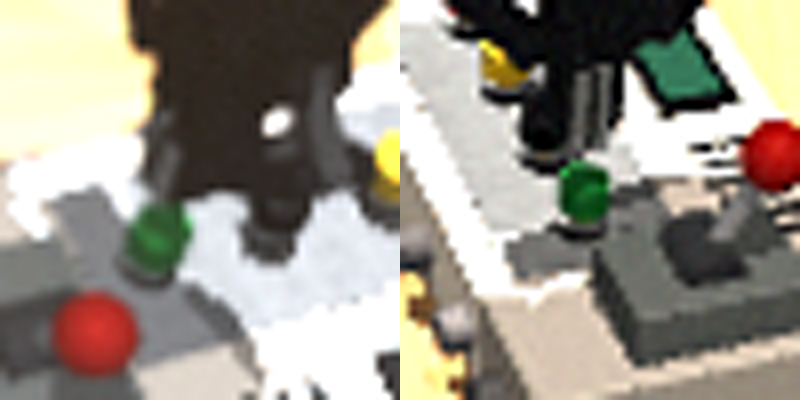

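The fingertips at (165,190) in the scene crop and (592,150) in the side crop are above the green cap at (158,230) and (585,190), within a few millimetres. I'll hold here for 2.5 s.

Emit:
play_rows(deltas=[0,1,0,0,0,0,0,0,1,0,0,0,0,0,0,1,0,0,0,0,0,0,1,0,0,0,0,0,0,1,0,0,0,0,0,0,1,0,0,0,0,0,0,1,0,0,0,0,0,0,1,0,0,0,0,0,0,1,0,0,0,0,0,0,1,0,0,0,0,0])

```text
clock: 7.05
eef_pos: [580.8, 213.1, 117.0]
tool_rot: [3.142, -0.0, 1.861]
force: [0.9, -0.3, 0.2]
width: -0.1
gripper_force: 0.0
```

Emit:
play_rows(deltas=[0,0,0,0,0,0,0,0,0,0,0,0,0,0,0,0,0,0,0,0,0,0,0,0,0,0,0,0,0,0,0,0,0,0,0,0,0,0,0,0,0,0,0,0,0,0,0,0,0,0,0,0,0,0,0,0,0,0,0,0,0,0,0,0,0,0,0,0,0,0])

```text
clock: 8.3
eef_pos: [580.7, 213.1, 117.0]
tool_rot: [-3.142, -0.0, 1.861]
force: [-0.3, 0.1, -0.2]
width: -0.2
gripper_force: 0.0
```

Emit:
play_rows(deltas=[0,0,-50,0,0,0,0,0,0,-100,0,0,0,0,0,0,-110,0,0,0,0,0,0,-110,0,0,0,0])

```text
clock: 8.8
eef_pos: [580.8, 213.1, 227.4]
tool_rot: [3.141, -0.0, 1.861]
force: [0.9, -0.6, 0.7]
width: 0.0
gripper_force: 0.0
```

Run:
```python
from h import *
from scipy.spatial.transform import Rotation as R
s=read_state();print(s['clock'],s['eef_pos'])
Rm=R.from_euler('xyz',s['tool_rot']).as_matrix()
print(Rm.T@(np.array([525,-180,s['eef_pos'][2]])-s['eef_pos']),Rm.T@(np.array([525,-142,s['eef_pos'][2]])-s['eef_pos']))
```

```text
8.8 [580.84969859 213.11023195 227.44825917]
[-3.60730691e+02 -1.65916143e+02 -2.13199764e-01] [-3.24317059e+02 -1.55051190e+02 -1.98032151e-01]
```

Emit:
play_rows(deltas=[-46,-21,0,0,0,0,0,-92,-42,0,0,0,0,0,-138,-63,0,0,0,0,0,-185,-84,0,0,0,0,0,-231,-105,0,0,0,0,0,-277,-126,0,0,0,0,0,-323,-147,0,0,0,0,0,-370,-168,0,0,0,0,0,-370,-168,0,0,0,0,0,-370,-168,0,0,0,0,0])

```text
clock: 10.05
eef_pos: [524.7, -188.7, 225.5]
tool_rot: [-3.14, -0.002, 1.861]
force: [-0.0, 1.1, 0.7]
width: -0.2
gripper_force: 0.0
```

Run:
```python
from h import *
from scipy.spatial.transform import Rotation as R
s=read_state();e=s['eef_pos'];print(s['clock'],e,s['tool_rot'])
Rm=R.from_euler('xyz',s['tool_rot']).as_matrix()
c=camera_info("wrist");im=get_image("wrist");cv2.imwrite("pics/w3.png",cv2.resize(im[:,:,::-1],(800,600),interpolation=cv2.INTER_CUBIC))
print((proj([[525,-142,69],[525,-132,69],[535,-142,69]],c)+.5)*800/512)
print('to green',Rm.T@(np.array([525,-142,108])-e))
```

```text
10.05 [ 524.74726724 -188.6994928   225.49062921] [-3.13953464e+00 -2.42128641e-03  1.86063036e+00]
[[418.78296579 206.76726454]
 [424.08269638 189.62010217]
 [435.53559512 211.86722195]]
to green [ 44.39488023  13.83057813 117.57025207]
```

View pics/w3.png

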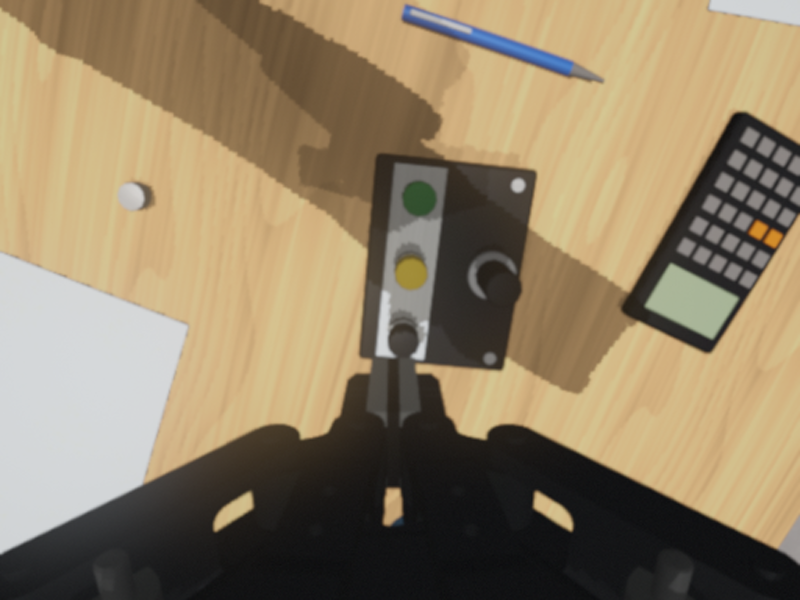

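The coil's green cap is at (420,197), close to the predicted (419,207). I'll use a target about 2.5 mm further in y, go over it, then down.

Emit:
play_rows(deltas=[24,7,0,0,0,0,0,47,14,0,0,0,0,0,47,14,0,0,0,0,0,47,14,40,0,0,0,0,47,14,80,0,0,0,0,47,14,100,0,0,0,0,47,14,112,0,0,0,0,47,14,115,0,0,0,0,47,14,115,0,0,0,0])

```text
clock: 11.22
eef_pos: [526.0, -140.6, 112.5]
tool_rot: [3.141, 0.001, 1.861]
force: [-0.7, -0.1, 1.0]
width: -0.2
gripper_force: 0.0
```

Run:
```python
from h import *
s=read_state();e=s['eef_pos'];print(s['clock'],e,s['force'])
ims=[]
for n in("scene","side"):
    q=proj([e-[0,0,19]],camera_info(n))[0].round().astype(int);x,y=q-[25,22]
    a=get_image(n)[y:y+50,x:x+50,::-1];ims.append(cv2.resize(np.clip(a*2.,0,255).astype(np.uint8),None,fx=8,fy=8,interpolation=cv2.INTER_CUBIC))
    print(n,((proj([e-[0,0,19],[525,-142,63]],camera_info(n))-[x,y]+.5)*8).round())
cv2.imwrite("pics/p4.png",np.hstack(ims))
```

```text
11.225 [ 525.9947749  -140.61026842  112.51251084] [-0.65180012 -0.13673727  1.006238  ]
scene [[201. 180.]
 [204. 229.]]
side [[200. 178.]
 [195. 245.]]
```

View pics/p4.png

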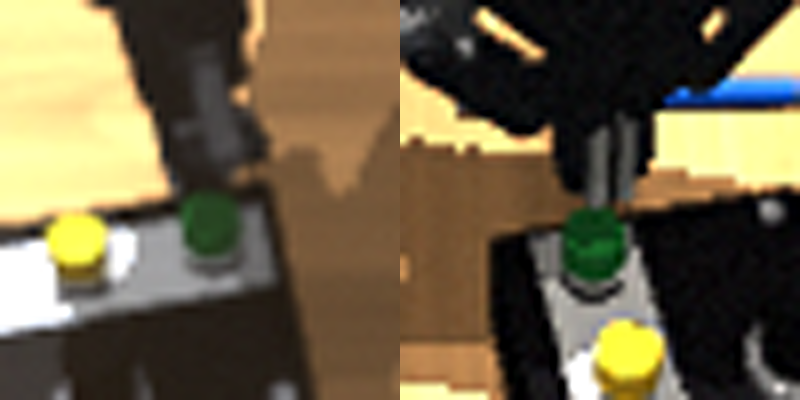

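The fingertips are above the coil's green cap, about 3 mm too far in x. I'll trim that, settle and hand in.

Emit:
play_rows(deltas=[1,-3,2,0,0,0,0,1,-3,2,0,0,0,0,1,-3,2,0,0,0,0,1,-3,2,0,0,0,0,1,-3,2,0,0,0,0,1,-3,2,0,0,0,0])

```text
clock: 12.08
eef_pos: [522.4, -140.4, 110.0]
tool_rot: [-3.142, -0.0, 1.861]
force: [-0.8, -0.0, 0.2]
width: 0.2
gripper_force: 0.0
```

```bash
python3 -c "
from cell import *
print(read_state()['eef_pos']);print(finish_job())"
```

```text
[ 522.37470808 -140.35301145  109.97404708]
the job is handed in; nothing more can be done
None
```

I handed the job in at 12.1 s: I pushed the toggle to its far end stop, held above the source's green post for about 2.5 s, and finished pointing about 2 cm above the coil stand's green post. The hand-in returned no verdict, but I saw no sign of contact with a post or the stand, and no loose thing was near the fingers.

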